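# Inspect a plug at the camera, nest it and hold the tester's sprung contact head on it

### The arm

A 6-joint arm with a two-finger parallel gripper is mounted at the origin on the work surface. World frame = base frame: x ahead of the robot, y to its left, z up, the work surface at z = 0. Lengths are in mm, angles in rad, forces in N, time in s.
With the tool pointing down it reaches from about 275 to 825 mm from the base axis. Payload 5.2 kg.
Tool frame: the origin (TCP) lies at the very end of the fingers, on their centre line; the grasp point (between the pads) lies 19 mm behind it; z points along the fingers, y is the line along which they close (so a half turn about z gives the same grasp; the last joint's range is limited). The gripper opens to 93 mm and grips with 3 to 60 N. Pads are 15 mm wide; open, the fingers measure 128 mm over their backs; the gripper's body (75 mm by 188 mm) begins 65 mm behind the grasp point.
Start: joints at [1.144, 0.259, 1.535, -0, 1.348, -0.203], TCP at [122.042, 536.293, 218.653] pointing down, gripper open.
Joint ranges: [-3.14, 3.14], [-0.91, 2.08], [0.19, 2.58], [-1.22, 4.36], [0.22, 2.71], [-3.12, 3.12]. Speed limits (rad/s): [2.57, 2.57, 3.14, 3.14, 3.14, 3.14].

### API

Orientations are given as [roll, pitch, yaw] about the fixed x, y, z axes, in that order (R = Rz(yaw) Ry(pitch) Rx(roll)).
In Python, from bench import robot gives the robot as it stands. The module is installed in compiled form; this text tells all that it offers. Calls block until the motion is done:
- robot.move_ptp(position, orientation): joint-space move of the TCP to a pose.
- robot.move_linear(position, ori=None, speed=150, f_stop=None): straight line of the TCP; ori=None keeps the orientation; speed is the mean speed in mm/s. With f_stop (N) it stops when the force on the tool has changed by that much, and returns True; else False.
- robot.move_j(angles): joint-space move.
- robot.move_gripper(opening): opening from 0.0 (shut) to 1.0 (fully open); the grip force is fixed at half the most; returns when the fingers have stopped.
- robot.sleep(seconds).
- robot.inverse_kinematics(position, orientation): joint angles nearest the present ones, or None.
- robot.get_image(name): name is "side" or "top"; returns a dict with "img" (384x512x3 uint8, blue, green, red), "fovy" (degrees; the focal length in pixels is half the picture's height over the tangent of half this angle, whatever the lens; pixels are square), "cx", "cy" (the principal point, pixels), "k1" (the pictures are not rectified: a ray, as slopes to the right and down, at radius r is drawn at 1 + k1 r^2 times it, then the intrinsics apply), "eye" and "orientation" of the camera in the world. Camera axes: x right, y down, z forward; pixel columns grow to the right and rows downward; lengths in mm; the calibration is good to about 2 mm. A picture is of the moment at which its call begins. There is no depth.
A pose or a line that the arm cannot do raises robot.MotionError and nothing moves.
- robot.hand_in(): hands the job in; it is judged then, once.
Readings, each from a call of its own:
- robot.current_t(): time.
- robot.current_qpos(): joint angles.
- robot.current_joint_vel(): joint speeds.
- robot.current_joint_efforts(): joint torques, N m.
- robot.current_tcp_pos(): TCP position.
- robot.current_eef_rot(): TCP orientation.
- robot.current_contact_force(): force on the tool from outside, world axes, zero at the start.
- robot.current_ft_torque(): the same for the moment, N m.
- robot.current_gripper_width(): opening from 0.0 (shut) to 1.0 (fully open).
- robot.current_finger_force(): force on a finger pad.
Only numpy, scipy, OpenCV 4.12 (cv2) and the standard library are available. Lean on these libraries where they do the work, as an engineer would, in place of code of your own. Each camera call takes 0.05 s, during which the arm holds its last target. There are 200 camera calls.

### The job

Check the grey plug that lies on the bench: pick it up and hold first its closed rear end, then its open pin end squarely to the inspection camera at its focus, keeping still for about a second each time, then lay it fully down, not dropping it, in the tester's nest with the pin end towards the contact head and let go of it. Then take the head's bridge handle, pull the spring-return head towards the plug until its pointers stand on the white lines, and finish still holding it there while the tester measures: let go and it springs back. Leave the screwdriver, the box of contacts and the spray can where they are.

Things in the scene. Friction and masses are not known exactly. Their poses are not given: they have to be found in the camera images.
- plug: The grey plug as a body, 84 x 40 x 30 mm, 0.13 kg, loose, lying flat on the bench at the start. Its origin is the centre of its underside as it lies then; x points along its length to the pin end, z up. The top and the underside are alike.
- plug_center (a point): Centre of the plug, 15 mm above its underside: x along its 84 mm length towards the open pin end, y across its 40 mm width, z up. Solid over its rear 60 mm, so it can be gripped across the 40 mm width at the centre; the front 24 mm is an open rectangular shroud (walls 3 mm) round eight thin pins.
- plug_rear (a point): Middle of the plug's closed rear end face, 42 mm from its centre towards -x of the plug.
- plug_pins (a point): Middle of the plug's open pin end (mouth of the shroud), 42 mm from its centre towards +x of the plug.
- nest_seat (a point): Where the plug's centre lies when seated in the tester's black nest; x points from the nest to the contact head (so does the seated plug's), z up. Pocket 89 x 45 mm (2.5 mm play all round), floor 20 mm above the bench. Rear stop 18 mm high, front lip 5 mm, four corner guides about 21 mm with flared tops; both long sides open for fingers over the middle 57 mm. Its place on the base varies.
- head (a joint): Travel of the tester's contact head along its rails in m: 0 at rest, grows as it is pulled towards the nest (along -x of handle), up to 0.075. The return spring pulls back with 4.5 N at 0 and 150 N per m more (9 to 13 N at the lines).
- handle (a point): Middle of the contact head's bridge handle: a level round bar 14 mm thick, 84 mm long along y, 90 mm above the bench, on a post at each end (60 mm free between them), 31 mm free height under it. x points from the nest to the head (away from the pull), y along the bar, z up. Grip it from above across x. The head's black tongue enters the plug's shroud without touching.
- pointer (a point): Middle between the head's two small side pointers, straight below the handle bar; it moves with the head; axes as handle.
- mark (a point): Middle between the two white lines on the nest's side strips, to which the head's pointers are to be pulled; axes as nest_seat. The pointers stand on the lines when pointer has the same x as this point in these axes; it lies 81 mm from the nest's middle, 30 to 55 mm of travel from the head's rest.
- focus (a point): Focus of the inspection camera, 130 mm above the bench, on its level optical axis, 90 mm in front of the lens. x points from this point to the lens, z up. The end of the plug that is looked at belongs here, facing the lens.
- lens (a point): Front of the camera's lens: a level black barrel in a ring light 60 mm across, on a post behind it with a foot 130 x 120 mm; axes as focus.
- screwdriver: Bystander: grey screwdriver 170 mm long lying on the bench, origin at the underside of its middle.
- contact_box: Bystander: open brown box 120 x 160 x 45 mm with brass contacts, origin at the middle of its underside.
- duster: Bystander: white spray can, 52 mm across, 137 mm high, origin at the middle of its underside.
Mind the look-alikes: they are no part of the job. There is more than one size of the part that bears focus; the job needs the middle-sized.

How it is judged (in metres and radians):
On the way, in this order (a step that is already met when the one before it is completed fails the run):
1. the plug's rear end is held still at the camera's focus, facing the lens (distance between plug_rear and focus below 0.018 m and angle between the x axis of plug_center and the x axis of focus, either way round below 0.2 rad and x of plug_center in the frame of focus below -0.02 m and linear speed of plug below 0.03 m/s and contact force between the fingers and plug above 1 N), for 0.6 s.
2. the plug's pin end is held still at the camera's focus, facing the lens (distance between plug_pins and focus below 0.018 m and angle between the x axis of plug_center and the x axis of focus, either way round below 0.2 rad and x of plug_center in the frame of focus below -0.02 m and linear speed of plug below 0.03 m/s and contact force between the fingers and plug above 1 N), for 0.6 s.
3. the plug lies seated in the nest, pin end towards the contact head, let go (x of plug_center in the frame of nest_seat between -0.006 and 0.006 m and y of plug_center in the frame of nest_seat between -0.006 and 0.006 m and z of plug_center in the frame of nest_seat between -0.003 and 0.003 m and x of plug_pins in the frame of nest_seat above 0.03 m and angle between the x axis of plug_center and the x axis of nest_seat, either way round below 0.12 rad and contact force between the fingers and plug below 0.1 N and value of joint head below 0.01 m), for 0.2 s.
At the end, for the whole second after the job is handed in: Plug seated in the nest (6 mm, 0.12 rad, height 3 mm), pin end to the contact head, touched by neither fingers nor head; pointers within 4 mm of the lines, head at rest, the fingers holding it with over 4 N. Each end was shown before within 18 mm and 0.2 rad, still for 0.6 s (x of plug_center in the frame of nest_seat between -0.006 and 0.006 m and y of plug_center in the frame of nest_seat between -0.006 and 0.006 m and z of plug_center in the frame of nest_seat between -0.003 and 0.003 m and x of plug_pins in the frame of nest_seat above 0.03 m and angle between the x axis of plug_center and the x axis of nest_seat, either way round below 0.12 rad and x of pointer in the frame of mark between -0.004 and 0.004 m and velocity of joint head between -0.01 and 0.01 m/s and contact force between the fingers and head above 4 N and contact force between the fingers and plug below 0.1 N and contact force between plug and head below 1 N); the arm keeps its last pose, push and grip.
It fails at once if the plug is dropped (not in the fingers with its centre over 60 mm above the bench) (height (world z) of plug_center above 0.06 m and contact force between the fingers and plug below 0.05 N).
It fails at once if the screwdriver is moved more than 30 mm (distance of screwdriver from where it was at the start of the episode above 0.03 m).
It fails at once if the box of contacts is moved more than 30 mm (distance of contact_box from where it was at the start of the episode above 0.03 m).
It fails at once if the spray can is moved more than 30 mm (distance of duster from where it was at the start of the episode above 0.03 m).
It also fails if it takes over 64 s, if anything falls off the work surface, if the arm or the gripper's body presses on something with over 40 N, if the wrist force passes 120 N, or if a joint passes its speed limit or range.

## Working session

There is one attempt and no reset: what is moved stays moved. The work goes in short steps, each a Python script; the robot and the scene stay as the last script left them, time stands still between calls to the robot, and variables do not carry over. Pictures are saved under pics/ and viewed, at most 10 in all, crops included, and the job is handed in when it is done.

```bash
mkdir -p pics
cat > h.py <<'E'
import numpy as np, cv2
from bench import robot
from scipy.spatial.transform import Rotation as R
def load(n):
    import pickle; return pickle.load(open(f'pics/{n}.pkl','rb'))
def snap(n,key):
    import pickle; d=robot.get_image(key); pickle.dump(d,open(f'pics/{n}.pkl','wb')); cv2.imwrite(f'pics/{n}.png',d['img']); return d
def K(d):
    f=d['img'].shape[0]/2/np.tan(np.radians(d['fovy'])/2); return np.array([[f,0,d['cx']],[0,f,d['cy']],[0,0,1.]])
def Rm(d):
    return R.from_euler('xyz',d['orientation']).as_matrix()
def ray(d,uv):
    uv=np.atleast_2d(np.float64(uv)); k=K(d); p=(uv-k[:2,2])/k[0,0]
    s=p.copy()
    for _ in range(30): s=p/(1+d['k1']*(s**2).sum(1,keepdims=True))
    return np.c_[s,np.ones(len(s))]@Rm(d).T
def onz(d,uv,z):
    r=ray(d,uv); e=np.array(d['eye']); return e+r*((z-e[2])/r[:,2])[:,None]
def proj(d,P):
    c=(np.atleast_2d(P)-np.array(d['eye']))@Rm(d); s=c[:,:2]/c[:,2:]
    return s*(1+d['k1']*(s**2).sum(1,keepdims=True))*K(d)[0,0]+K(d)[:2,2]
E
python3 - <<'E'
from h import *
for k in('top','side'):
    d=snap(k+'0',k); print(k,{a:b for a,b in d.items() if a!='img'})
    cv2.imwrite(f'pics/{k}0b.png',cv2.resize(d['img'],(800,600),interpolation=cv2.INTER_CUBIC))
E
```

```text
top {'fovy': 50.287699348358345, 'cx': 259.13374330725384, 'cy': 193.47748419130693, 'k1': 0.013128117721375667, 'eye': array([ 250.51331019,   -8.11094905, 1266.19375265]), 'orientation': array([-2.99790933,  0.0161374 , -1.57155521])}
side {'fovy': 52.13394532443603, 'cx': 259.8869823374485, 'cy': 184.59076904355032, 'k1': 0.030136809018869237, 'eye': array([ 169.9901787 , -955.71778568,  743.29987541]), 'orientation': array([-2.13898636,  0.01740961, -0.27057376])}
```

View pics/top0b.png

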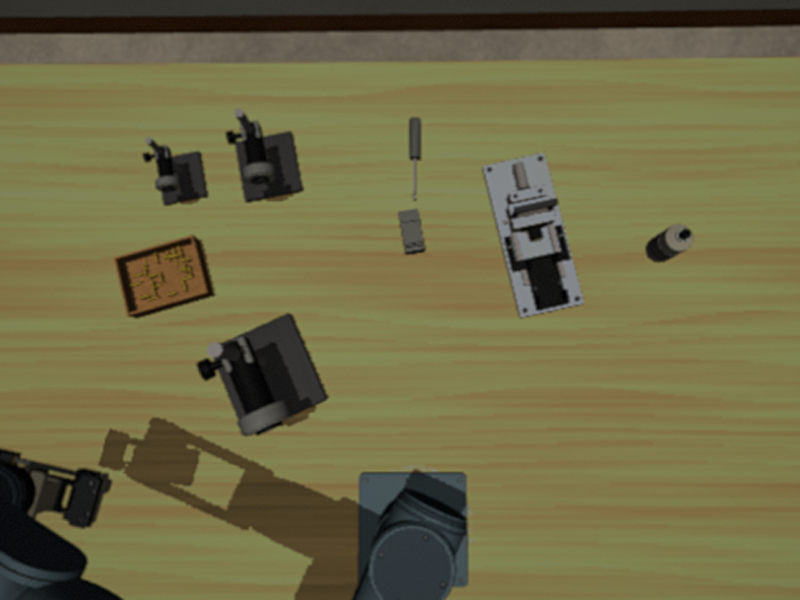

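View pics/side0b.png

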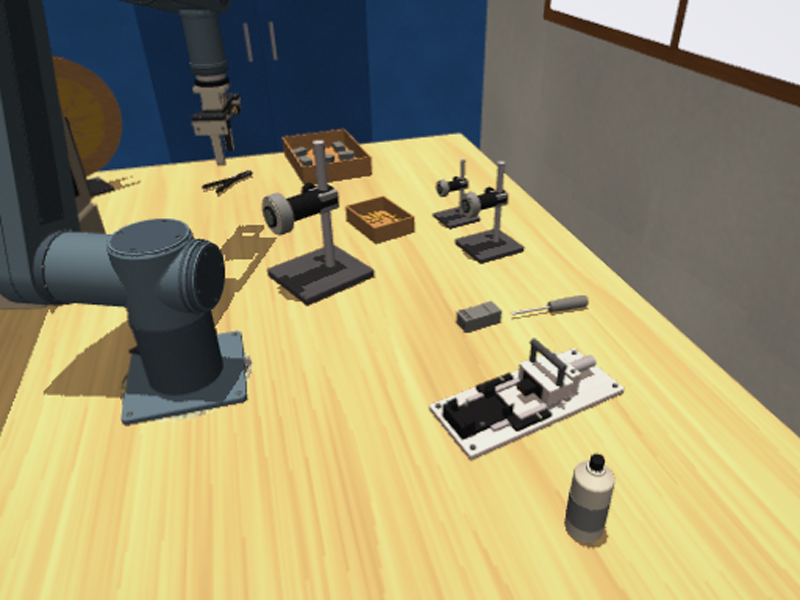

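The pictures (800x600 scale) show three cameras on feet: small at (180,175), middle-sized at (265,165) and large at (280,375) in the top view. The middle one's foot measures about 65 px, or 130 mm, which fits the 130 x 120 mm foot. The plug is at (411,231) and the tester at (533,237). I'll confirm with one enlarged crop.

Run:
```python
from h import *
t=load('top0');s=load('side0')
def crop(d,x,y,w,h,k): return cv2.resize(d['img'][y:y+h,x:x+w],(w*k,h*k),interpolation=cv2.INTER_CUBIC)
c=np.zeros((600,800,3),np.uint8)
a=crop(t,140,60,60,75,5);c[:375,:300]=a           # top middle cam x5
a=crop(t,250,125,30,45,5);c[:225,300:450]=a        # plug top
a=crop(t,305,95,70,112,5);c[:560,450:800]=a        # tester top
a=crop(s,284,98,56,72,3);c[380:596,0:168]=a       # cam side x3
a=crop(s,288,188,36,26,4);c[380:484,170:314]=a     # plug side
cv2.imwrite('pics/comp.png',np.clip(c*1.4,0,255).astype(np.uint8))
```

```text
(no output)
```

View pics/comp.png

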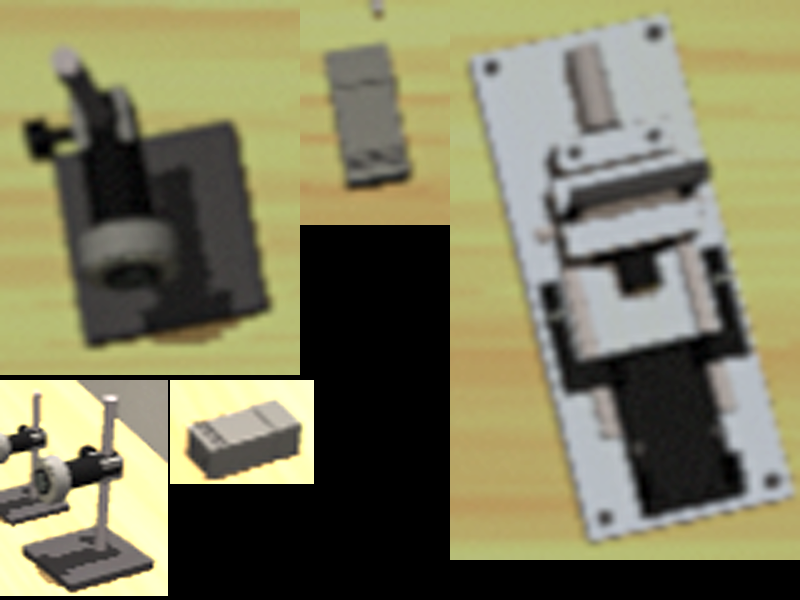

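The crop confirms the middle-sized camera: its foot reads about 130 x 120 mm. It also shows the plug with a seam about 23 mm from its far end, which suggests the pins are there. Next I'll look closer at the tester and at the plug's near end face.

Run:
```python
from h import *
t=load('top0');s=load('side0')
def crop(d,x,y,w,h,k): return np.clip(1.3*cv2.resize(d['img'][y:y+h,x:x+w],(w*k,h*k),interpolation=cv2.INTER_CUBIC),0,255)
cv2.imwrite('pics/c4.png',crop(s,270,212,132,84,6))
c=np.zeros((600,800,3));c[:595,:455]=crop(t,312,122,65,85,7);c[:234,460:784]=crop(s,288,188,36,26,9)
c[240:585,460:775]=crop(t,252,128,21,23,15)[:345,:315]
cv2.imwrite('pics/c5.png',c)
# plug
d=t; im=d['img'].astype(int)
roi=np.zeros(im.shape[:2],bool);roi[132:165,252:275]=1
sat=im.max(2)-im.min(2); m=roi&(sat<28)
n,l,st,ce=cv2.connectedComponentsWithStats(m.astype(np.uint8)); i=1+st[1:,4].argmax()
ys,xs=np.where(l==i); P=onz(d,np.c_[xs,ys],30)[:,:2]
print(st[i], cv2.minAreaRect(P.astype(np.float32)))
# camera foot, base plate
for nm,z,roi,cond in(('foot',10,(80,132,148,198),im.max(2)<75),('base',8,(95,207,305,378),(sat<25)&(im.min(2)>90))):
    m=np.zeros(im.shape[:2],bool);a,b,c_,e=roi;m[a:b,c_:e]=cond[a:b,c_:e]
    n,l,st,ce=cv2.connectedComponentsWithStats(m.astype(np.uint8)); i=1+st[1:,4].argmax()
    ys,xs=np.where(l==i); P=onz(d,np.c_[xs,ys],z)[:,:2]; r=cv2.minAreaRect(P.astype(np.float32));print(nm,st[i],r,cv2.boxPoints(r).round().tolist())
```

```text
[255 134  17  28 348] ((573.4217529296875, -0.03643989562988281), (87.45784759521484, 39.43095397949219), 9.504289627075195)
foot [ 148   80   46   49 1525] ((730.5409545898438, 298.88916015625), (165.82208251953125, 125.89991760253906), 11.451189041137695) [[637.0, 344.0], [662.0, 221.0], [824.0, 254.0], [799.0, 377.0]]
base [ 309   98   65  105 2583] ((573.3184814453125, -242.93252563476562), (320.71466064453125, 131.0164031982422), 12.495390892028809) [[403.0, -214.0], [431.0, -342.0], [744.0, -272.0], [716.0, -144.0]][ WARN:0@0.260] global loadsave.cpp:1063 imwrite_ Unsupported depth image for selected encoder is fallbacked to CV_8U.
```

View pics/c4.png

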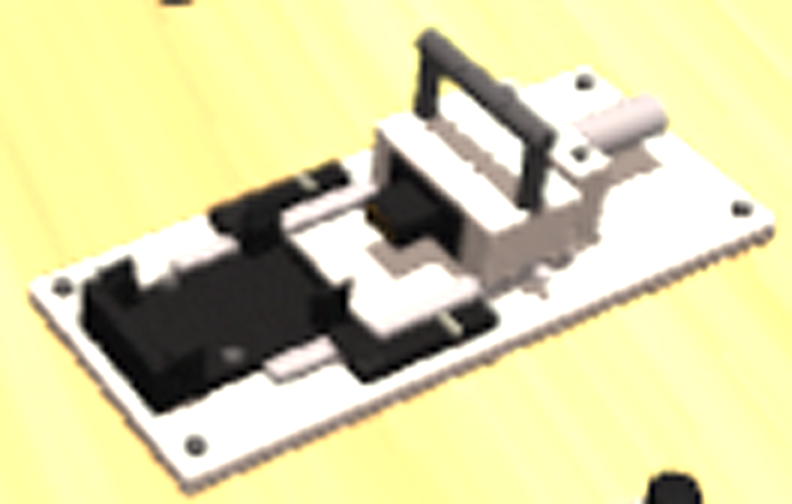

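View pics/c5.png

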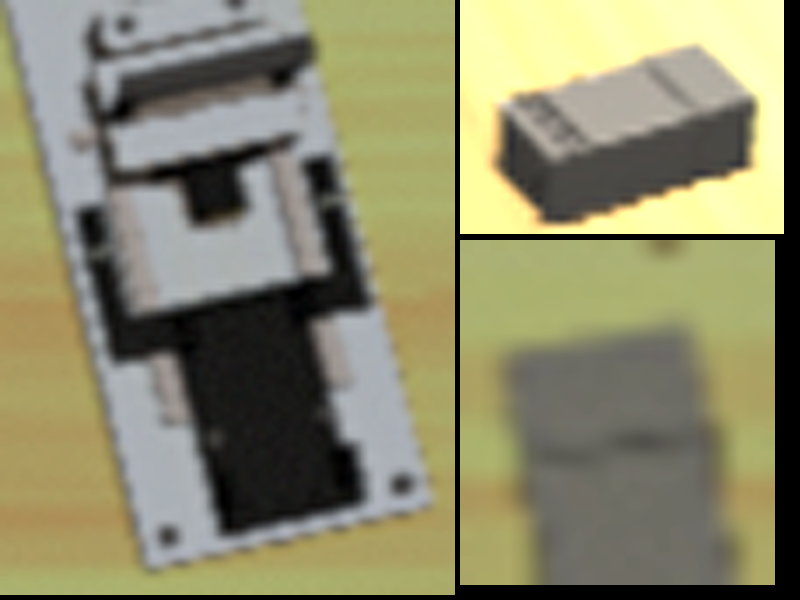

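The side crop shows the plug's near end is closed, with ridges, so the pin end points away from the robot (+x). White lines are at c5 (97,253) and (333,200), and at c4 (310,180) and (450,320). The handle bar runs c4 (430,40) to (540,145). Next step is triangulating.

```bash
cat >> h.py <<'E'
def px(p,k,ox,oy): p=np.atleast_2d(np.float64(p)); return (p+.5)/k-.5+[ox,oy]
def tri(a,ua,b,ub):
    out=[]
    for r1,r2 in zip(ray(a,ua),ray(b,ub)):
        r1/=np.linalg.norm(r1);r2/=np.linalg.norm(r2);A=np.c_[r1,-r2];e1=np.array(a['eye']);e2=np.array(b['eye'])
        x=np.linalg.lstsq(A,e2-e1,rcond=None)[0];p=e1+x[0]*r1;q=e2+x[1]*r2;out.append([*(p+q)/2,np.linalg.norm(p-q)])
    return np.array(out).round(1)
E
python3 - <<'E'
from h import *
t=load('top0');s=load('side0')
C5=lambda p:px(p,7,312,122);C4=lambda p:px(p,6,270,212)
T=lambda p:px(np.array(p)-[450,0],5,305,95); F=lambda p:px(p,5,140,60); S=lambda p:px(np.array(p)-[0,380],3,284,98)
print('lines',tri(t,C5([[97,253],[333,200]]),s,C4([[310,180],[450,320]])))
print('baseTop',onz(t,T([[470,62],[668,14],[790,497],[590,543]]),10))
print('baseSide',onz(s,C4([[35,295],[190,483],[770,225],[585,68]]),10))
print('bar',tri(t,C5([[105,95],[310,45]]),s,C4([[432,40],[543,140]])), onz(t,C5([[108,92],[310,42]]),90), onz(s,C4([[430,42],[543,142]]),90))
print('foot',onz(t,F([[232,122],[270,310],[88,347]]),10), onz(s,S([[23,548],[73,588],[153,567],[105,530]]),10))
print('lens',tri(t,F([[127,268]]),s,S([[43,484]])),onz(t,F([127,268]),130),onz(s,S([43,484]),130),'post',onz(s,S([103,547]),10))
print('posttop',tri(t,F([[64,58]]),s,S([[111,401]])))
print('nest rear black outer top corners', onz(t,C5([[220,533],[362,497]]),38),'front floor',onz(t,C5([[187,318],[310,285]]),25))
print('reardots',tri(t,C5([[215,438]]),s,C4([[178,270]])))
E
```

```text
lines [[ 543.5 -194.5   20.6    2.3]
 [ 564.8 -298.4   23.9    0.6]]
baseTop [[ 710.73433626 -146.11150537   10.        ]
 [ 741.70526961 -272.92747845   10.        ]
 [ 429.58649419 -338.13757812   10.        ]
 [ 401.31803534 -214.42992916   10.        ]]
baseSide [[ 403.67073681 -219.94410055   10.        ]
 [ 431.27375725 -340.51268791   10.        ]
 [ 737.43607902 -270.80745565   10.        ]
 [ 713.75948794 -143.86921993   10.        ]]
bar [[ 598.4 -190.3   86.     5.6]
 [ 613.2 -274.5   92.9    3. ]] [[ 595.68855948 -190.11511871   90.        ]
 [ 616.95450078 -275.75305209   90.        ]] [[ 597.39337291 -195.68837151   90.        ]
 [ 612.84819007 -272.87809211   90.        ]]
foot [[790.71691307 248.26488091  10.        ]
 [664.64953089 220.95285293  10.        ]
 [640.81899351 336.59373283  10.        ]] [[644.13248632 336.8741208   10.        ]
 [668.26091518 219.27125979  10.        ]
 [784.55691789 239.02203758  10.        ]
 [766.36087904 352.35886314  10.        ]]
lens [[650.4 284.2 125.2   3.9]] [[650.72114051 282.61540622 130.        ]] [[644.38862998 273.81200107 130.        ]] post [[745.05814012 308.08636314  10.        ]]
posttop [[738.5 298.9 215.6   1.7]]
nest rear black outer top corners [[ 414.54470017 -241.54260327   38.        ]
 [ 430.03852351 -303.00474704   38.        ]] front floor [[ 511.87194148 -232.39137398   25.        ]
 [ 526.46132897 -286.8059908    25.        ]]
reardots [[ 459.5 -242.7   29.8    4.2]]
```

Estimates:

| Item | Position (mm) | Yaw (rad) |
|---|---|---|
| Plug centre | (576, 0.5) | 0.166 |
| Nest | (475, -264) | 0.215 |
| Mark | (554, -246.5) | 0.215 |
| Handle | (606, -233) | 0.215 |
| Focus | (559, 262, 130) | 0.205 |

Next I'll check reachability and pick up the plug.

```bash
cat >> h.py <<'E'
PY=0.166; FY=0.205; NY=0.215
plug=np.array([576.4,0.5]); nest=np.array([475.1,-263.8]); mark=np.array([554.2,-246.5]); handle=np.array([606,-233.]); focus=np.array([559.4,262.])
u=lambda a:np.array([np.cos(a),np.sin(a)])
def O(yaw): return [np.pi,0,(yaw+np.pi)%(2*np.pi)-np.pi]
E
python3 - <<'E'
from h import *
for k in(0,np.pi):
  for n,p,z,y in(('pick',plug,8,PY),('rear',focus-42*u(FY),123,FY+np.pi),('pins',focus-42*u(FY),123,FY),('nest',nest,28,NY),('handle',handle,71,NY),('pulled',mark,71,NY)):
    q=robot.inverse_kinematics([*p,z],O(y+k)); print(k,n,None if q is None else np.round(q,2))
print(robot.current_t(),robot.current_eef_rot(),proj(load('top0'),[*handle,90]))
E
```

```text
0 pick [-0.19  0.52  1.71 -0.    0.91  1.21]
0 rear [ 0.26  0.39  1.6   0.    1.16 -1.51]
0 pins [ 0.26  0.39  1.6  -0.    1.16  1.63]
0 nest [-0.71  0.45  1.78 -0.    0.91  0.64]
0 handle [-0.54  0.55  1.46 -0.    1.12  0.82]
0 pulled [-0.6   0.49  1.58 -0.    1.07  0.75]
3.141592653589793 pick [-0.19  0.52  1.71  0.    0.91 -1.93]
3.141592653589793 rear [ 0.26  0.39  1.6  -0.    1.16  1.63]
3.141592653589793 pins [ 0.26  0.39  1.6   0.    1.16 -1.51]
3.141592653589793 nest [-0.71  0.45  1.78  0.    0.91 -2.5 ]
3.141592653589793 handle [-0.54  0.55  1.46  0.    1.12 -2.32]
3.141592653589793 pulled [-0.6   0.49  1.58  0.    1.07 -2.39]
0.1 [-3.14001864e+00 -3.25483840e-04  2.91772707e+00] [[341.45952557 131.24733653]]
```

Run:
```python
from h import *
t=load('top0');s=load('side0')
Z=lambda p:px(p,1.5625,0,0)
print('big post top, ring',tri(t,Z([[214,351],[262,418]]),s,Z([[320,145],[277,214]])),'foot',onz(t,Z([[290,315],[327,397],[250,435]]),10))
print('can top',tri(t,Z([[686,233]]),s,Z([[597,460]])))
```

```text
big post top, ring [[319.  294.6 308.1   5. ]
 [212.5 248.2 186.3   1. ]] foot [[408.10925312 240.75967203  10.        ]
 [246.99757677 164.43137547  10.        ]
 [174.58071334 312.25559772  10.        ]]
can top [[ 538.5 -495.   135.2    1.2]]
```

Run:
```python
from h import *
T=robot.current_t
p=robot.current_tcp_pos(); robot.move_linear([p[0],p[1],330],speed=300)
robot.move_ptp([*plug,150],O(PY)); print(T())
robot.move_linear([*plug,8],speed=150)
robot.move_gripper(0.0); print(T(),robot.current_gripper_width()*93,robot.current_finger_force(),robot.current_tcp_pos())
robot.move_linear([*plug,230],speed=250)
robot.move_ptp([*(focus-42*u(FY)),230],O(FY+np.pi)); print(T())
robot.move_linear([*(focus-42*u(FY)),123],speed=150)
robot.sleep(.3)
print(T(),robot.current_gripper_width()*93,robot.current_finger_force(),robot.current_tcp_pos())
a=snap('top1','top');b=snap('side1','side')
C=np.array([*(focus+90*u(FY)),130]);v=np.array([-u(FY)[1],u(FY)[0],0]);th=np.linspace(0,2*np.pi,40)
ring=C+30*(np.cos(th)[:,None]*v+np.sin(th)[:,None]*[0,0,1])
out=[]
for d,ox,oy in((a,130,60),(b,240,90)):
    im=cv2.resize(d['img'][oy:oy+120,ox:ox+80],(400,600),interpolation=cv2.INTER_CUBIC)
    for q in (proj(d,ring)-[ox,oy]+.5)*5-.5: cv2.circle(im,tuple(int(x) for x in q),1,(0,0,255),-1)
    q=(proj(d,[*focus,130])[0]-[ox,oy]+.5)*5-.5; cv2.circle(im,tuple(int(x) for x in q),2,(0,255,0),-1)
    out.append(im)
cv2.imwrite('pics/show1.png',np.clip(np.hstack(out)*1.2,0,255).astype(np.uint8))
```

```text
3.1917
5.1667 39.81965261189192 29.99997764825821 [5.76388687e+02 5.15287000e-01 7.96285082e+00]
8.525
9.6917 40.11612338633674 29.999755024909973 [518.65193859 253.5760413  123.73095369]
```

View pics/show1.png

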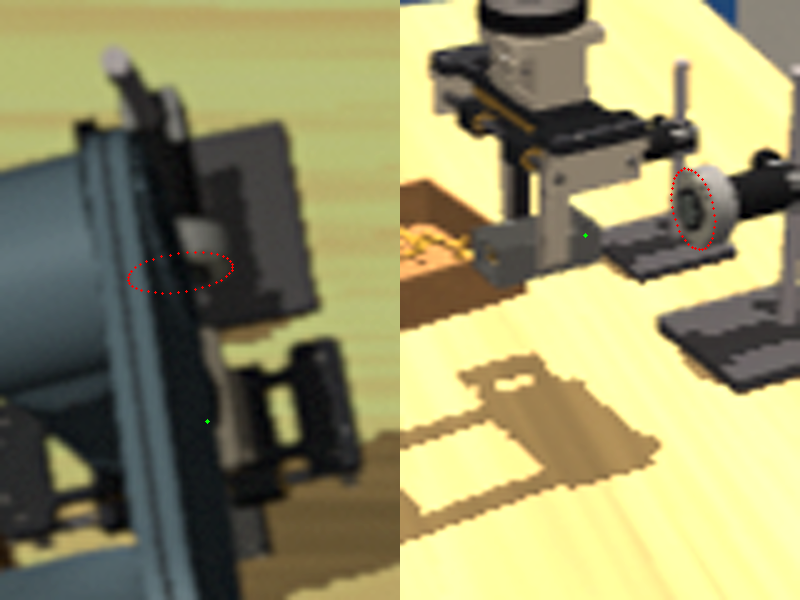

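The projected ring (red) falls on the real lens ring, side view about (694,210). The plug's hidden rear face centre comes out near the focus dot at (585,236), and the pin hole faces left. Next: finish this dwell, flip, dwell again, then carry the plug over the nest and look.

Run:
```python
from h import *
T=robot.current_t
robot.sleep(1.0)
f=[*(focus-42*u(FY)),123]
robot.move_ptp(f,O(FY)); robot.sleep(1.3); print(T(),robot.current_finger_force(),robot.current_tcp_pos(),robot.current_eef_rot())
robot.move_linear([f[0],f[1],230],speed=200)
robot.move_ptp([*nest,170],O(NY)); print(T())
robot.move_linear([*nest,75],speed=150); robot.sleep(.3); print(T(),robot.current_tcp_pos())
a=snap('top2','top');b=snap('side2','side')
def crop(d,x,y,w,h,k): return np.clip(1.3*cv2.resize(d['img'][y:y+h,x:x+w],(w*k,h*k),interpolation=cv2.INTER_CUBIC),0,255).astype(np.uint8)
cv2.imwrite('pics/n2.png',np.hstack([crop(a,310,130,70,100,5),crop(b,265,200,75,100,5)]))
```

```text
14.7417 29.999696016311646 [518.26935007 253.43228529 122.99017327] [3.14157479e+00 2.94538624e-05 2.04973795e-01]
17.3167
18.4 [ 475.4957839  -264.12531376   75.78843404]
```

View pics/n2.png

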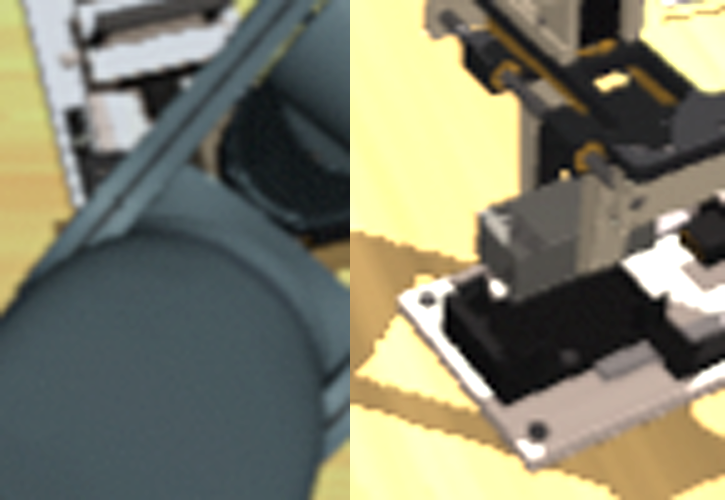

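The side view shows the plug level above the nest, with rear face corners at crop (480,215), (510,250), (517,300). The top view is blocked by the arm. I'll measure from this view where the plug sits relative to the TCP.

Run:
```python
from h import *
b=load('side2'); G=lambda p:px(np.array(p)-[350,0],5,265,200)
tcp=np.array([475.5,-264.1]);U=u(NY);V=np.array([-U[1],U[0]])
for n,p,z in(('top far rear',[480,214],97.8),('top near rear',[512,249],97.8),('bot near rear',[517,303],67.8),('bot far rear',[481,262],67.8)):
    d=onz(b,G(p),z)[0,:2]-tcp; print(n,(d@U).round(1),(d@V).round(1))
# expected pixel positions of corners
print([((proj(b,[*(tcp-42*U+s*20*V),z])[0]-[265,200]+.5)*5-.5+[350,0]).round().tolist() for s,z in((1,97.8),(-1,97.8),(-1,67.8),(1,67.8))])
# pocket outline in the empty side picture, composed with c4-like scaling
s=load('side0')
for nm,x,y,z in(('fr',44.5,22.5,20),('fr',44.5,-22.5,20),('rr',-44.5,-22.5,20),('rr',-44.5,22.5,20),('rstop',-44.5,22.5,38),('rstop',-44.5,-22.5,38)):
    print(nm,((proj(s,[*(nest+x*U+y*V),z])[0]-[270,212]+.5)*6-.5).round())
c=[cv2.resize(load('side0')['img'][238:300,268:335],(67*9,62*9),interpolation=cv2.INTER_CUBIC)]
im=np.clip(c[0]*2.2,0,255).astype(np.uint8)
for x,y,z in((44.5,22.5,20),(44.5,-22.5,20),(-44.5,-22.5,20),(-44.5,22.5,20),(-44.5,22.5,38),(-44.5,-22.5,38),(44.5,-22.5,25),(44.5,22.5,25)):
    q=(proj(s,[*(nest+x*U+y*V),z])[0]-[268,238]+.5)*9-.5; cv2.circle(im,tuple(int(i) for i in q),3,(0,0,255) if z==20 else (0,255,0),-1)
cv2.imwrite('pics/nest9.png',im)
```

```text
top far rear -41.9 16.4
top near rear -41.8 -12.9
bot near rear -41.8 -19.2
bot far rear -41.7 14.3
[[476.0, 210.0], [520.0, 258.0], [517.0, 304.0], [475.0, 255.0]]
fr [279. 248.]
fr [339. 311.]
rr [164. 383.]
rr [108. 316.]
rstop [109. 285.]
rstop [166. 352.]
```

View pics/nest9.png

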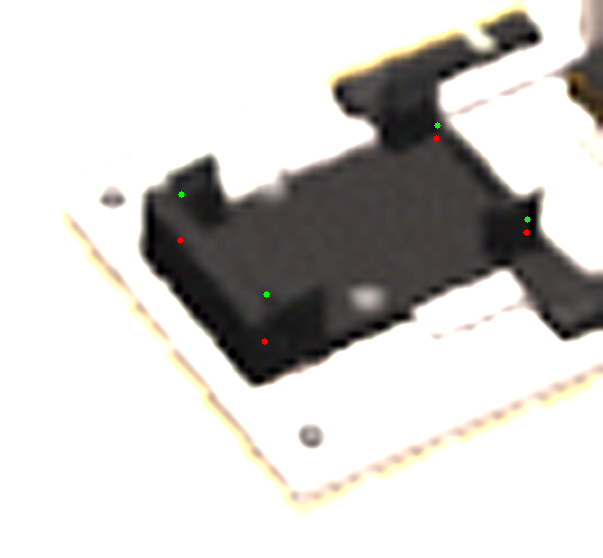

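Run:
```python
from h import *
t=load('top0');s=load('side0');U=u(NY);V=np.array([-U[1],U[0]])
G=lambda p:px(p,9,268,238);C5=lambda p:px(p,7,312,122);C4=lambda p:px(p,6,270,212)
def r(n,d,uv,z):
    q=onz(d,uv,z)[:,:2]-nest; print(n,np.c_[q@U,q@V].round(1).tolist())
r('side lines 22',s,C4([[310,180],[450,320]]),22);r('side lines G',s,G([[480,40]]),22);r('top lines',t,C5([[97,253],[333,200]]),22)
r('front lip side',s,G([[455,138],[510,186]]),25)
r('rear out bottom side',s,G([[255,385],[145,255]]),10)
r('floor sides',s,G([[320,356],[400,320],[240,192],[350,150]]),20)
# automated: black mask in top, lateral/along extents
g=t['img'].max(2); m=np.zeros_like(g);m[160:205,325:372]=g[160:205,325:372]<60
ys,xs=np.where(m>0);q=onz(t,np.c_[xs,ys],22)[:,:2]-nest;a=q@U;l=q@V
for lo,hi in((-46,-36),(-36,-28),(-25,-15),(-10,0),(0,10),(10,20),(25,35)):
    k=(a>lo)&(a<hi); print(lo,hi,l[k].min().round(1),l[k].max().round(1),k.sum())
for lo in(-15,-5,5):
    k=(l>lo)&(l<lo+10);print('along',lo,a[k].min().round(1),a[k].max().round(1))
```

```text
side lines 22 [[81.8, 51.6], [81.3, -51.4]]
side lines G [[79.9, 50.7]]
top lines [[80.3, 53.9], [80.9, -53.6]]
front lip side [[45.9, 15.6], [48.1, -8.8]]
rear out bottom side [[-50.1, -27.1], [-51.0, 31.1]]
floor sides [[-34.0, -34.6], [-7.0, -33.8], [-18.9, 31.2], [19.1, 30.6]]
-46 -36 -34.1 30.7 69
-36 -28 -34.2 29.9 56
-25 -15 -28.3 29.9 62
-10 0 -29.2 29.9 63
0 10 -30.0 29.9 64
10 20 -29.3 30.6 63
25 35 -53.5 56.8 87
along -15 -53.4 48.2
along -5 -52.1 48.5
along 5 -53.1 47.4
```

The nest position holds to about 1 mm (lines at +80 to +82 mm, body symmetric at ±30 mm), so I'll place the plug.

Run:
```python
from h import *
T=robot.current_t
n=nest-0.5*u(NY)
robot.move_linear([*n,55],speed=100); 
print(robot.move_linear([*n,26.5],speed=30,f_stop=8)); robot.sleep(.2)
print(T(),robot.current_tcp_pos(),robot.current_contact_force())
```

```text
True
19.8917 [ 474.32798278 -263.67795188   27.92257644] [-0.60443833 -0.39536267  4.9058475 ]
```

Run:
```python
from h import *
T=robot.current_t
robot.move_gripper(0.62); robot.sleep(.2); p=robot.current_tcp_pos()
print(T(),robot.current_finger_force(),p)
robot.move_linear([p[0],p[1],150],speed=150)
robot.sleep(.2)
robot.move_ptp([*(handle+[0,0]),150],O(NY)); robot.sleep(.2);print(T())
a=snap('top3','top');b=snap('side3','side')
def crop(d,x,y,w,h,k): return np.clip(1.4*cv2.resize(d['img'][y:y+h,x:x+w],(w*k,h*k),interpolation=cv2.INTER_CUBIC),0,255).astype(np.uint8)
cv2.imwrite('pics/n3.png',np.hstack([crop(a,310,120,66,100,6)[:600],crop(b,270,196,66,100,6)]))
```

```text
20.6333 0.0 [ 473.66367623 -263.05458658   27.17929508]
22.6
```

View pics/n3.png

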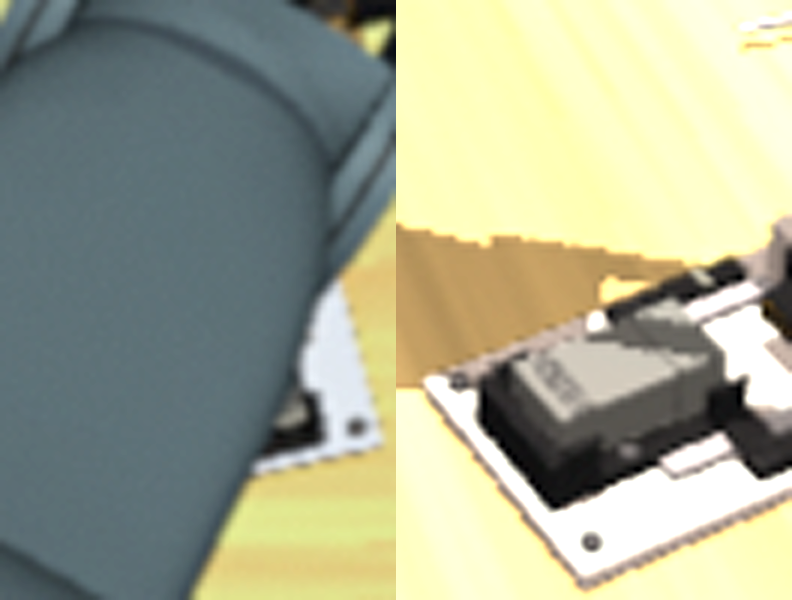

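The plug sits level inside the corner guides. Next I'll grip the handle across x and pull.

Run:
```python
from h import *
T=robot.current_t
b=load('side3');U=u(NY);V=np.array([-U[1],U[0]])
q=onz(b,px(np.array([[515,360],[568,420]])-[396,0],6,270,196),50)[:,:2]-nest;print('plug rear corners',q@U,q@V)
o=O(NY-np.pi/2)
for y in(NY-np.pi/2,NY+np.pi/2): print(robot.inverse_kinematics([*handle,71],O(y)))
robot.move_ptp([*handle,150],o)
print(robot.move_linear([*handle,71],speed=100,f_stop=15))
robot.move_gripper(0.0);print(T(),robot.current_gripper_width()*93,robot.current_finger_force(),robot.current_tcp_pos(),robot.current_contact_force())
```

```text
plug rear corners [-40.87277694 -40.45102073] [ 20.66999745 -20.33984145]
[-5.38561252e-01  5.54778167e-01  1.46219873e+00 -4.44089210e-16
  1.12461576e+00  2.38803140e+00]
[-0.53856125  0.55477817  1.46219873  0.          1.12461576 -0.75356125]
False
25.825 13.246129724157095 30.002869069576263 [ 603.5343665  -233.50031616   70.98173803] [-7.67561832 -0.41115323  5.56796203]
```

Run:
```python
from h import *
T=robot.current_t;U=u(NY);V=np.array([-U[1],U[0]])
tgt=mark@U; lat=handle@V
cmd=tgt
robot.move_linear([*(cmd*U+lat*V),71],speed=40); robot.sleep(.5)
for i in range(3):
    p=robot.current_tcp_pos();a=p[:2]@U;print(T(),(a-tgt).round(2),p,robot.current_contact_force(),robot.current_finger_force(),robot.current_gripper_width()*93)
    if abs(a-tgt)<.7: break
    cmd+=tgt-a; robot.move_linear([*(cmd*U+lat*V),71],speed=20); robot.sleep(.5)
print('cmd',cmd-tgt)
a=snap('top4','top');b=snap('side4','side')
def crop(d,x,y,w,h,k): return np.clip(1.4*cv2.resize(d['img'][y:y+h,x:x+w],(w*k,h*k),interpolation=cv2.INTER_CUBIC),0,255).astype(np.uint8)
cv2.imwrite('pics/n4.png',crop(b,275,190,100,75,8))
```

```text
27.8083 3.43 [ 557.13396321 -243.87227824   71.03770067] [10.81727674  2.41162008 -5.56092873] 30.000776946544647 13.244833859754825
28.6333 0.13 [ 553.91359357 -244.59090128   71.03534269] [11.46725063  2.07103849 -6.82442829] 30.000689327716827 12.832361603772414
cmd -3.427030477185326
```

View pics/n4.png

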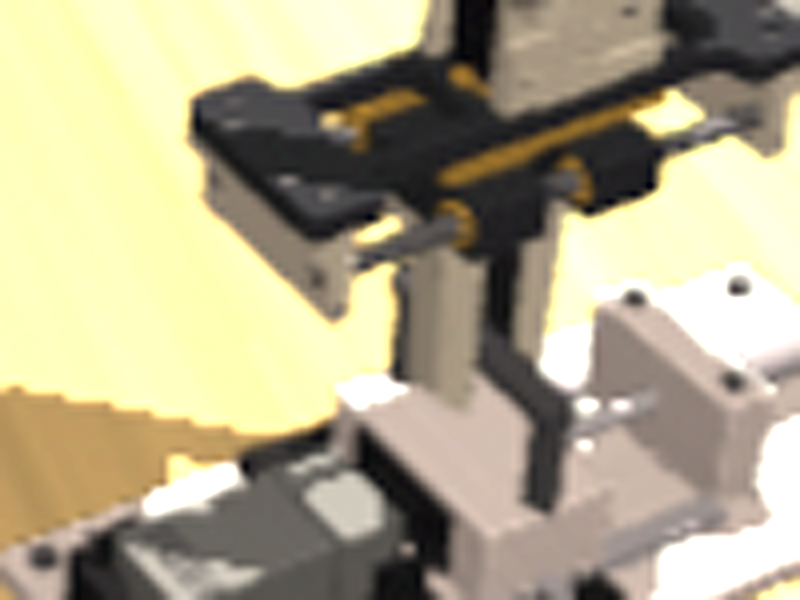

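I've used up my picture views, so I'll check the pointers numerically. First I'll compute their rest distance from the lines, then read a small pixel patch at the near line now and before.

Run:
```python
from h import *
t=load('top0');s=load('side0');b=load('side4');U=u(NY);V=np.array([-U[1],U[0]])
def r(n,d,uv,z):
    q=onz(d,uv,z)[:,:2]-mark; print(n,np.c_[q@U,q@V].round(1).tolist())
for z in(22,30): r('ptr side',s,px([[540,280]],6,270,212),z); r('ptr top',t,px([[82,140],[300,103]],7,312,122),z)
for x in(46,50,54): print(x,proj(s,[*(mark+x*U-52*V),24]))
print('line',px([450,320],6,270,212), 'pull dir px/mm',(proj(s,[*(mark+10*U-52*V),24])-proj(s,[*(mark-52*V),24]))/10)
for n,d in(('before',s),('now',b)):
    print(n);print(d['img'][256:272,336:356].max(2))
print('rest ptr');print(s['img'][250:265,352:368].max(2))
```

```text
ptr side [[49.9, -50.6]]
ptr top [[50.9, 48.2], [46.2, -50.4]]
ptr side [[43.5, -56.8]]
ptr top [[49.0, 49.8], [44.3, -48.1]]
46 [[358.85711384 258.50769533]]
50 [[360.06628879 257.99479149]]
54 [[361.27198977 257.48343793]]
line [[344.58333333 264.91666667]] pull dir px/mm [[ 0.31191312 -0.13252389]]
before
[[133 134 134 135 182 224 224 195 135 129 113  99  96  98 107 118 116 115
  115 115]
 [134 134 184 224 230 237 237 232 196 137 134 126 111  95 106 120 116 116
  120 120]
 [184 224 230 237 237 237 237 237 232 204 184 202 179 142 110 119 115 103
   91 101]
 [230 237 237 237 237 236 237 233 225 212 206 213 206 171 103 113 100  90
   90 106]
 [237 237 237 236 237 233 225 218 212 209 210 211 196 158 122  95  97 105
  115 168]
 [237 237 233 229 225 218 213 209 210 211 196 171 148  96  98 112 127 169
  219 226]
 [233 225 218 214 211 209 210 211 196 159 125  95  75  40  65 134 196 227
  236 236]
 [217 212 210 209 210 202 183 156 118  84  51  36  30  31  42  83 160 224
  237 237]
 [208 208 210 195 170 150 112 135 134  37  31  31  31  30  32  31  83 185
  237 237]
 [210 194 157 124  94  74
[... 2250 characters left out ...]
 119 123 104 105 141 200 225]
 [116 114 116 117 115 112 109 109 102  89 102  91  94 158 232 236]
 [116 115 115 115 110  98  98 139 177 143 106 111 159 224 236 237]
 [116 116 120 120 102  90 102 162 208 201 197 219 226 236 236 236]
 [115 103  91 101  90  95 109 127 148 174 220 236 237 236 236 236]
 [100  90  90 106 113 127 130 129 149 203 232 236 236 237 236 236]
 [ 97 105 115 168 196 139 139 139 148 196 236 236 236 237 236 236]
 [127 169 219 226 232 220 220 200 140 182 236 236 236 236 237 236]
 [196 227 236 236 237 237 237 232 219 225 236 236 236 237 234 219]
 [160 224 237 237 237 237 236 236 236 236 236 236 232 211 174 153]
 [ 83 185 237 237 236 236 237 236 236 236 227 185 171 146 114 117]]
```

Run:
```python
from h import *
t=load('top0');U=u(NY);V=np.array([-U[1],U[0]])
for sg in(1,-1):
    p=proj(t,[*(mark+50.6*U+sg*49*V),24])[0]; c=p.round().astype(int); print('ptr exp',p)
    P=t['img'][c[1]-5:c[1]+6,c[0]-6:c[0]+7].astype(int); print(c-[6,5]); print(P.max(2)); print((P[...,2]-P[...,0]))
for sg in(1,-1):
    p=proj(t,[*(mark+sg*53*V),22])[0]; c=p.round().astype(int); print('line exp',p,c-[4,4]); print(t['img'][c[1]-4:c[1]+5,c[0]-4:c[0]+5].max(2))
```

```text
ptr exp [323.14570413 141.54474752]
[317 137]
[[136 142 140 140 141 140 125  84  48  60  69  33   2]
 [130 141 140 141 141 140 127  94  50  34  29  14  14]
 [112 137 142 140 140 140 135 113  69  38  45  54  58]
 [105 136 142 140 136 129 128 122  97  60  82 110 115]
 [107 134 143 140 128 115 117 117  99  65  85 124 139]
 [104 124 140 141 129 107  98  99  89  56  64 107 138]
 [104 109 137 142 136 120 100 107 106  56  45  96 137]
 [109 101 135 144 141 137 134 135 120  69  46  91 136]
 [110  99 135 142 141 141 142 142 127  84  53  83 120]
 [114 101 128 141 140 140 141 140 127  92  51  51  67]
 [122 104 109 137 141 141 140 142 137 111  57  36  37]]
[[-10 -10  -8  -9  -9  -9  -6  -2   3   0  -3  -2  -1]
 [ -6  -9  -8  -9 -10  -9  -7  -4   2   5   1   0   3]
 [  1  -9  -9  -9  -8  -8  -7  -4   4   5   2  -1  -1]
 [  2 -10 -10  -8  -6  -2   1   4   8   5   0  -2  -5]
 [  7  -9 -11  -9  -4   5   9  10   9   7   2  -2  -7]
 [ 13  -7  -9 -10  -6   2   8   7   5   6   5  -2  -8]
 [ 27  -1  -9  -9  -8  -5   1   0  -5   0   3  -4  -8]
 [ 38   1 -10 -10  -8  -8  -7  -7  -7  -1   3  -2  -6]
 [ 43   
[... 1513 characters left out ...]
13  13  33  65  96 116 123]
 [114  70  24  13  27  63  90 104 120]
 [118  84  34  16  35  63  84 101 120]
 [132 111  54  42  60  75  85  99 118]
 [127 117  68  59  61  57  77 103 117]
 [107 109  60  32  28  34  67  93 106]
 [ 99 114  75  28  13  20  53  79 100]
 [100 129 110  48  13  20  38  70 102]]
line exp [358.93086662 150.17289401] [355 146]
[[ 63  19  11  17  51  94 124 132 132]
 [ 90  40  11  15  41  92 130 137 135]
 [107  51  12  12  34  81 124 133 134]
 [108  58  26  34  44  71 102 122 131]
 [107  70  47  61  70  85 106 128 136]
 [116  90  56  51  42  53  92 131 137]
 [124 105  56  23  13  31  81 125 135]
 [124 110  67  24  11  23  59 100 125]
 [123 114  82  35   8  18  50  96 128]]
```

Lines match the mark estimate to under 0.5 mm, and the pointers are within about 1 mm of them. I'll pull 0.5 mm further, check it is steady, and hand in.

Run:
```python
from h import *
U=u(NY);V=np.array([-U[1],U[0]]);c=mark@U-3.95
robot.move_linear([*(c*U+(handle@V)*V),71],speed=10); robot.sleep(.6)
print(robot.current_t(),robot.current_tcp_pos()[:2]@U-mark@U,robot.current_finger_force(),np.abs(robot.current_joint_vel()).max())
print(robot.hand_in())
```

```text
29.5833 -0.24057839849666607 30.000555217266083 0.002042819914714768
the job is handed in; nothing more can be done
None
```

I handed the job in at about 30 s: both plug ends shown, plug in the nest with pins to the head, head held with pointers about 1 mm from the lines by my estimate (4 mm allowed). No verdict came back, and the final pointer check was numeric because my picture views had run out.

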